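Latch the lifting handle onto the square storage carrier

ROBOT

A 6-joint arm with a two-finger parallel gripper is mounted at the origin on the work surface. World frame = base frame: x ahead of the robot, y to its left, z up, the work surface at z = 0. Lengths are in mm, angles in degrees, forces in N, time in s.
With the tool pointing down it reaches from about 350 to 850 mm from the base axis. Payload 8.1 kg.
Tool frame: the origin (TCP) lies midway between the tips of the shut fingers; the grasp point (between the pads) lies 19 mm behind it (r.pinch_z is the distance from the TCP to the grasp point, in mm); z points along the fingers, y is the line along which they close (so a half turn about z gives the same grasp; the last joint's range is limited). The gripper opens to 85 mm and grips with 20 to 120 N. Pads are 22 mm wide; open, the fingers measure 114 mm over their backs; the gripper's body (76 mm by 85 mm) begins 54 mm behind the grasp point. The pads swing forward as they close: fully open they stand 13 mm farther back than shut.
Start: joints at [59.049, 7.471, 85.268, -0, 87.261, -4.893], TCP at [263.55, 539.024, 231.292] pointing down, gripper open.
Joint ranges: [-169.43, 169.43], [-51.17, 129.36], [1.28, 143.12], [-76.62, 256.62], [0, 156.53], [-152.29, 152.29]. Speed limits (degrees/s): [136.94, 136.94, 159.86, 180, 180, 180].

INTERFACE

Orientations are given as [roll, pitch, yaw] about the fixed x, y, z axes, in that order (R = Rz(yaw) Ry(pitch) Rx(roll)).
In Python, from bench import sensors, optics, job, r gives the robot as it stands.
- The arm moves only by the tool play_rows, never from a script. Its argument "motion" is a list that holds one entry, the list of rows, each a list of 6 numbers: the shift along the tool's x, y, z in cm, then the turn, a rotation vector about the tool's x, y, z in degrees. In form: [[[x, y, z, ax, ay, az], ...]]. A call has 1 to 5 rows; each row is the pose to reach, as a shift and turn from the pose commanded when the call began, along the tool's axes at that moment; what a row does not reach only later rows make up. A row lasts 1/10 s, in which the tool goes at most 50 mm and 8.59 degrees, less where a joint would pass 70% of its speed; a pose out of reach is approached as far as the arm can. A call with a gripper value outside its range is refused whole. "jaw" is the opening, from 0 (shut) to 1 (fully open), set as the call begins (left out, the last holds). The fingers move at their own pace and stop on an object; "squeeze" is the grip in N (left out, the last holds). Time passes only in rows, so rows that repeat a pose let the fingers close. It gives the time, the measured TCP pose, the force, the opening and the grip force at its end, in the units of the state.
- sensors.sense(): the state, without advancing time (a new reading comes with each control period).
- optics.snapshot(name): name is "scene" or "side" or "wrist"; returns a dict with "pixels" (400x640x3 uint8, red, green, blue), "mtx" (3x3 intrinsics, pixels), "R" (3x3) and "t" (3): a world point X has camera coordinates R X + t; the wrist camera has in their place "T_tool_cam" (4x4, takes a point from camera to tool coordinates, whose origin is the TCP and whose axes are the flange's). Camera axes: x right, y down, z forward; pixel columns grow to the right and rows downward; lengths in mm; the calibration is good to about 2 mm. A picture is of the moment at which its call begins: read the wrist's pose just before it. There is no depth.
- job.hand_in(): hands the job in; it is judged then, once.
The state is a dict: "time": time; "joint_pos": joint angles; "qd": joint speeds; "joint_efforts": joint torques, N m; "tool_pos": TCP position; "tcp_rot": TCP orientation; "ft_force": force on the tool from outside, world axes, zero at the start; "wrist_torque": the same for the moment, N m; "finger_gap": finger opening in mm; "grip_force": force on a finger pad.
Only numpy, scipy, OpenCV 4.12 (cv2) and the standard library are available. Lean on these libraries where they do the work, as an engineer would, in place of code of your own. Each camera call takes 0.05 s, during which the arm holds its last target. There are 200 camera calls.

TASK

Get the square storage carrier ready to be lifted: take the lifting handle with the sprung safety latch and push its hook, mouth down, onto the pin on top of the square carrier (not the round one) until the latch flips shut under the pin. Keep hold of it while pushing, seat it fully down, then let go and leave it standing there upright.

Things in the scene. Friction and masses are not known exactly. Their poses are not given: they have to be found in the camera images.
- hook_centre (a point): Loose latch handle, 0.25 kg, upright, 130 mm tall. Steel inverted-U hook, 80 mm along x, 30 along y; mouth 40 mm wide (x), open downward, 64 mm high. Above it a black grip to hold, 30 (x) by 26 mm (y), 80-130 mm above the jaw tips. Point: mid axis, 66 mm above the jaw tips, 39 below the grip's middle. z up; the pin runs through along y; fits either way round. A bare hook lying flat is not it.
- latch (a joint): Sprung 32 mm steel flap across the handle's mouth, hinged on the -x jaw 16 mm above the jaw tips. 0 = shut, up to 1.45 rad = swung up into the mouth. The pin pushes it up as the hook goes down (up to about 15 N, more than the handle's weight); it springs back to 0 under the pin in the last few mm of the way down.
- pin (a point): Middle of the level 12 mm steel pin (along y) on the square carrier, a fixed aluminium box 124 x 124 x 80 mm. Pin axis 55 mm above the box top, between two cheeks 58 mm apart and 67 mm high. z up. Fully down, the jaw tips stand on the box top either side of the pin and the handle's point is 11 mm above this one. A round carrier (128 mm) with the same pin stands nearby: not that one.
Mind the look-alikes: they are no part of the job. Leave any blue or purple look-alike of the part that bears hook_centre alone. What is shaped like the part that bears pin but pink or red is not meant.

How it is judged (in metres and radians):
On the way:
1. The held or pressed hook goes down on the square carrier's pin and the pin swings the latch open (x of pin in the frame of hook_centre between -0.022 and 0.022 m and y of pin in the frame of hook_centre between -0.025 and 0.025 m and z of pin in the frame of hook_centre above -0.06 m and value of joint latch above 0.4 rad and contact force between the fingers and hook above 1 N), for 0.02 s.
At the end, for the whole second after the job is handed in: The square carrier's pin lies in the hook's mouth (within 22 mm across and 25 mm along the pin of the middle), the latch is shut behind it (under 0.15 rad), the hook is down to within 8 mm of fully home, upright within 0.2 rad, at rest and released (x of pin in the frame of hook_centre between -0.022 and 0.022 m and y of pin in the frame of hook_centre between -0.025 and 0.025 m and z of pin in the frame of hook_centre between -0.019 and -0.004 m and value of joint latch below 0.15 rad and angle between hook_centre's own z axis and vertical below 0.2 rad and linear speed of hook below 0.03 m/s); the robot touches nothing.
It also fails if it takes over 38 s, if anything falls off the work surface, if the arm or the gripper's body presses on something with over 40 N, if the wrist force passes 120 N, or if a joint passes its speed limit or range.

## Working session

There is one attempt and no reset: what is moved stays moved. The work goes in short steps, Python scripts to look and compute and a tool call to move; the robot and the scene stay as the last step left them, time stands still between calls to the robot, and variables do not carry over. Pictures are saved under pics/ and viewed, at most 10 in all, crops included, and the job is handed in when it is done.

Besides the shell and the picture viewer there is one more tool, called after "Call:" as name(argument=value, ...), one argument or row to a line, values as JSON. play_rows: Moves the arm, as the interface text tells. Its arguments: {"type":"object","properties":{"motion":{"type":"array","items":{"type":"array","items":{"type":"array","items":{"type":"number"}}}},"jaw":{"type":"number"},"squeeze":{"type":"number"}},"required":["motion"]}

```bash
mkdir -p pics
cat > h.py <<'E'
import numpy as np, cv2
from bench import sensors, optics, job, r
from scipy.spatial.transform import Rotation as Ro
def snap(n,save=None):
    s=sensors.sense(); d=optics.snapshot(n)
    K=np.array(d["mtx"],float)
    if n=="wrist":
        T=np.eye(4);T[:3,:3]=Ro.from_euler('xyz',s["tcp_rot"],degrees=True).as_matrix();T[:3,3]=s["tool_pos"]
        W=T@np.array(d["T_tool_cam"]);R=W[:3,:3].T;t=-R@W[:3,3]
    else: R=np.array(d["R"]);t=np.array(d["t"])
    if save: cv2.imwrite("pics/"+save,d["pixels"][:,:,::-1])
    return d["pixels"],K,R,t
def ray(c,u,v):
    K,R,t=c; d=R.T@np.linalg.solve(K,[u,v,1.]); return -R.T@t,d/np.linalg.norm(d)
def onz(c,u,v,z):
    o,d=ray(c,u,v); return o+d*(z-o[2])/d[2]
def tri(*rs):
    A=sum(np.eye(3)-np.outer(d,d) for o,d in rs); b=sum((np.eye(3)-np.outer(d,d))@o for o,d in rs)
    X=np.linalg.solve(A,b); return X,[np.linalg.norm((np.eye(3)-np.outer(d,d))@(X-o)) for o,d in rs]
def proj(c,X):
    K,R,t=c; p=K@(R@np.asarray(X,float)+t); return p[:2]/p[2]
E
python3 - <<'E'
from h import *
for n in("scene","side"):
    p,K,R,t=snap(n,n+"1.png"); np.savez(n+".npz",p=p,K=K,R=R,t=t); print(n,-R.T@t)
print(sensors.sense(), r.pinch_z)
E
```

```text
scene [ 846.35025824  361.42048212 1032.31288024]
side [275.07100431 410.27810732 867.5061856 ]
{'time': 0.1, 'joint_pos': array([ 5.90485555e+01,  7.51074614e+00,  8.53240844e+01,  2.76357330e-04,
        8.72625540e+01, -4.89185922e+00]), 'qd': array([ 0.01422928, -0.15249022, -0.02217983,  0.02563549, -0.01261283,
        0.02539466]), 'joint_efforts': array([ 1.99980750e-04, -5.70949888e+01, -5.01941156e+01, -2.38688308e-04,
        8.12990387e-03,  3.34779236e-05]), 'tool_pos': array([263.2884921 , 538.58195063, 230.33969366]), 'tcp_rot': array([-1.79902994e+02, -8.57951332e-03,  1.53940394e+02]), 'ft_force': array([-0.20483349, -1.05198596,  0.32118389]), 'wrist_torque': array([0.02915084, 0.04480829, 0.02459651]), 'grip_force': 0.0, 'finger_gap': 85.734247238959} 18.700000000000003
```

View pics/scene1.png

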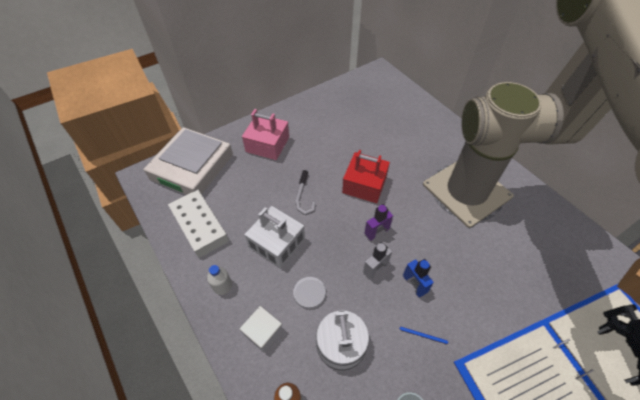

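View pics/side1.png

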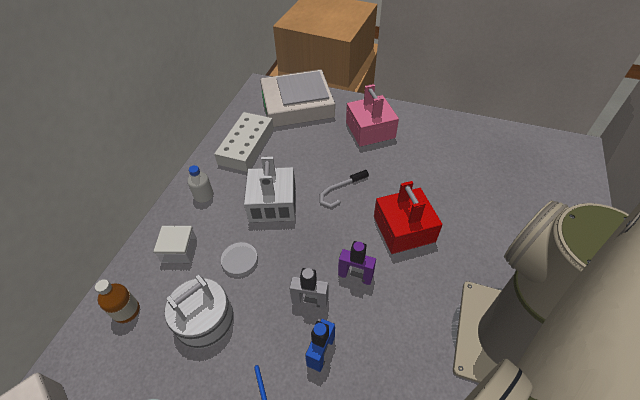

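Handle candidates are grey/steel with black grip at scene (378,258) / side (309,288), purple at scene (379,220), blue at scene (420,275), and a bare hook lying flat at scene (305,190). Carrier candidates are the aluminium square at scene (274,235) / side (270,195), red (366,178), pink (266,135) and round (343,338). I choose the grey handle and the aluminium square carrier, and will check both in one close crop.

Run:
```python
from h import *
def crop(n,u,v):
    p=np.load(n+".npz")["p"][v-37:v+38,u-50:u+50,::-1]; return cv2.resize(p,(400,300),interpolation=cv2.INTER_CUBIC)
im=np.vstack([np.hstack([crop("scene",385,255),crop("side",310,295)]),np.hstack([crop("scene",274,235),crop("side",270,190)])])
cv2.imwrite("pics/crop1.png",im)
```

```text
(no output)
```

View pics/crop1.png

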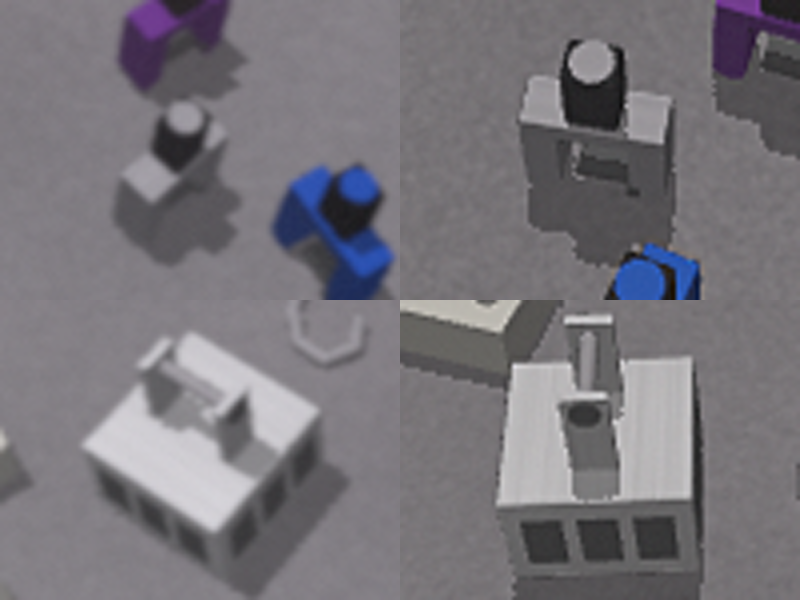

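The crop confirms both choices: a grey steel hook with black grip (grip top at about scene (381.5,247), side (308,273)), standing upright with the flap visible. The carrier is a bare-aluminium square box with two cheeks and a pin.

Run:
```python
from h import *
C={n:tuple(np.load(n+".npz")[k] for k in "KRt") for n in("scene","side")}
off={"A":("scene",385,255,0,0),"B":("side",310,295,400,0),"C":("scene",274,235,0,300),"D":("side",270,190,400,300)}
def P(q,x,y):
    n,u,v,ox,oy=off[q]; return C[n],u-50+(x-ox+.5)/4-.5,v-37+(y-oy+.5)/4-.5
np.set_printoptions(precision=1,suppress=True)
print("grip top",onz(*P("A",186,116),130),onz(*P("B",592,62),130),tri(ray(*P("A",186,116)),ray(*P("B",592,62))))
a,b=onz(*P("B",522,118),80),onz(*P("B",669,138),80);print("shoulder",a,b,np.linalg.norm(b-a),np.degrees(np.arctan2(*(b-a)[1::-1])))
for q,pts in(("C",[(190,334),(319,410),(216,530),(85,445)]),("D",[(515,363),(692,358),(691,500),(498,505)])):
    X=np.array([onz(*P(q,*p),80) for p in pts]);e=np.roll(X,-1,0)-X
    print(X[:,:2].tolist(),X.mean(0),np.linalg.norm(e,axis=1),np.degrees(np.arctan2(e[:,1],e[:,0])))
for q,p1,p2 in(("C",(160,353),(229,403)),("D",(588,321),(584,400))):
    a,b=onz(*P(q,*p1),147),onz(*P(q,*p2),147);print("cheeks",a,b,(a+b)/2,np.linalg.norm(b-a),np.degrees(np.arctan2(*(b-a)[1::-1])))
```

```text
grip top [437.1  47.3 130. ] [439.8  45.6 130. ] (array([438.9,  48.3, 134.3]), [np.float64(0.5216629463239166), np.float64(0.5216629463239062)])
shoulder [475.5  64.1  80. ] [396.7  50.8  80. ] 79.85866039896955 -170.43700354896174
[[598.9889193999845, -265.40873319306445], [555.7461019662114, -154.0075572295964], [667.1553749176669, -112.76266276613416], [709.2667253901404, -224.32975835189438]] [ 632.8 -189.1   80. ] [119.5 118.8 119.3 117.7] [ 111.2   20.3  -69.3 -159.6]
[[710.2557258171025, -228.23467839397455], [597.4595387476319, -268.6222338506189], [554.0902144980633, -153.9019439360314], [668.487309756741, -113.34366488906932]] [ 632.6 -191.    80. ] [119.8 122.6 121.4 122.2] [-160.3  110.7   19.5  -70. ]
cheeks [ 641.5 -219.2  147. ] [ 623.3 -157.1  147. ] [ 632.4 -188.1  147. ] 64.74703422008812 106.32431185088366
cheeks [ 644.5 -221.1  147. ] [ 620.1 -158.5  147. ] [ 632.3 -189.8  147. ] 67.20536926236647 111.27513756860144
```

```bash
cat >> h.py <<'E'
def go(X,yaw):
    s=sensors.sense(); R0=Ro.from_euler('xyz',s["tcp_rot"],degrees=True)
    d=R0.inv().apply(np.array(X)-s["tool_pos"])/10
    a=(R0.inv()*Ro.from_euler('xyz',[180,0,yaw],degrees=True)).as_rotvec(degrees=True)
    print("t",s["time"],"row",np.round(d,2),np.round(a,2),"dist",np.linalg.norm(d)*10)
E
python3 - <<'E'
from h import *
C={n:tuple(np.load(n+".npz")[k] for k in "KRt") for n in("scene","side")}
go((438.5,45.5,250),99.5)
print(optics.snapshot("wrist")["T_tool_cam"])
for n,a,b in(("purple",(381,211),(358,247)),("blue",(424.5,265),(320,328))):
    print(n,tri(ray(C["scene"],*a),ray(C["side"],*b)))
E
```

```text
t 0.1 row [-37.4  -36.6   -1.91] [-9.000e-02  4.000e-02  5.444e+01] dist 523.6558127134705
[[-2.35126394e-04 -9.63979274e-01 -2.65977262e-01  6.70262944e+01]
 [ 9.99999287e-01 -5.38075528e-04  1.06613410e-03 -8.13871974e-01]
 [-1.17084704e-03 -2.65976822e-01  9.63978713e-01 -1.44534686e+02]
 [ 0.00000000e+00  0.00000000e+00  0.00000000e+00  1.00000000e+00]]
purple (array([358.839436  , -47.67399134, 123.14358827]), [np.float64(3.149860032172821), np.float64(3.1498600321727497)])
blue (array([379.01519256, 150.59191683, 131.90952231]), [np.float64(2.8586051781000914), np.float64(2.8586051781000554)])
```

Call:
play_rows(
  motion=[
    [[-37.4,-36.6,-1.9,0,0,54.4],[-37.4,-36.6,-1.9,0,0,54.4],[-37.4,-36.6,-1.9,0,0,54.4],[-37.4,-36.6,-1.9,0,0,54.4],[-37.4,-36.6,-1.9,0,0,54.4]],
  ],
  jaw=1,
)

```text
time: 0.65
tool_pos: [347.2, 301.7, 240.1]
tcp_rot: [-180.0, 0.0, 110.6]
ft_force: [1.0, 0.4, 0.2]
finger_gap: 85.4
grip_force: 0.0
```

```bash
python3 -c "
from h import *
go((438.5,45.5,250),99.5)"
```

```text
t 0.65 row [-27.2   -0.49  -0.98] [-1.000e-02  1.000e-02  1.115e+01] dist 272.18379970873787
```

Call:
play_rows(
  motion=[
    [[-27.2,-0.5,-1.0,0,0,11.1],[-27.2,-0.5,-1.0,0,0,11.1],[-27.2,-0.5,-1.0,0,0,11.1],[-27.2,-0.5,-1.0,0,0,11.1],[-27.2,-0.5,-1.0,0,0,11.1]],
  ],
)

```text
time: 1.15
tool_pos: [432.4, 66.7, 249.7]
tcp_rot: [180.0, 0.0, 99.9]
ft_force: [1.5, 0.4, -0.5]
finger_gap: 84.8
grip_force: 0.0
```

```bash
python3 -c "
from h import *
go((438.5,45.5,250),99.5)"
```

```text
t 1.15 row [-2.19  0.23 -0.03] [0.03 0.   0.38] dist 22.07105211293608
```

Call:
play_rows(
  motion=[
    [[-0.8,0,0,0,0,0],[-0.8,0,0,0,0,0],[-0.8,0,0,0,0,0]],
  ],
)

```text
time: 1.45
tool_pos: [433.3, 61.6, 249.2]
tcp_rot: [-180.0, -0.0, 99.9]
ft_force: [0.2, 0.1, 0.1]
finger_gap: 85.2
grip_force: 0.0
```

Run:
```python
from h import *
p,K,R,t=snap("wrist","w1.png"); np.savez("w1.npz",p=p,K=K,R=R,t=t)
s=sensors.sense();print(s["time"],s["tool_pos"],s["tcp_rot"])
go((438.5,45.5,250),99.5)
print(proj((K,R,t),(438.5,45.5,130)))
```

```text
1.5 [433.24455936  62.06963537 249.30388324] [-1.79971809e+02 -3.49768944e-02  9.99385192e+01]
t 1.5 row [-1.72  0.23 -0.07] [-0.03 -0.03  0.44] dist 17.39704144775365
[324.16794747 208.99109904]
```

View pics/w1.png

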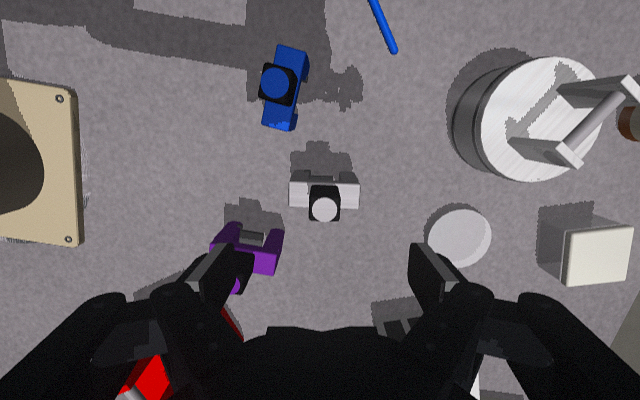

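The wrist view shows the grey handle's grip top at (324,209), exactly where my estimate projects. The fingers will be clear of the purple (240,255) and blue (280,85) look-alikes. I'll descend.

Call:
play_rows(
  motion=[
    [[-1.7,0.2,2,0,0,0.4],[-1.7,0.2,6.5,0,0,0.4],[-1.7,0.2,11,0,0,0.4],[-1.7,0.2,15.0,0,0,0.4],[-1.7,0.2,15.9,0,0,0.4]],
  ],
)

```text
time: 2.0
tool_pos: [434.3, 46.2, 85.6]
tcp_rot: [-179.5, -0.1, 99.6]
ft_force: [-0.3, -0.4, -1.1]
finger_gap: 85.2
grip_force: 0.0
```

Call:
play_rows(
  motion=[
    [[0,0,0,0,0,0],[0,0,0,0,0,0]],
  ],
)

```text
time: 2.2
tool_pos: [439.9, 45.2, 92.7]
tcp_rot: [179.9, 0.0, 99.5]
ft_force: [0.7, 0.3, 0.4]
finger_gap: 85.4
grip_force: 0.0
```

Run:
```python
from h import *
go((438.5,45.5,89),99.5)
p,K,R,t=snap("side"); cv2.imwrite("pics/s2.png",cv2.resize(p[200:350,200:400,::-1],(800,600),interpolation=cv2.INTER_CUBIC))
```

```text
t 2.2 row [ 0.05 -0.13  0.37] [0.14 0.02 0.05] dist 3.9317442819107784
```

View pics/s2.png

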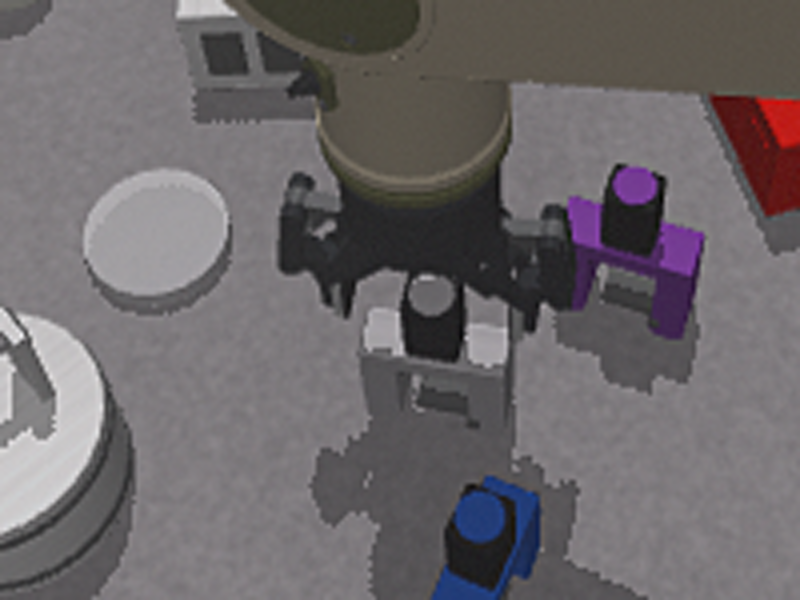

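The grey handle is undisturbed, with its grip top still at about side (308,273). The open finger tips at crop (345,310) and (530,320) look slightly behind the grip, so I'll check that numerically.

Run:
```python
from h import *
np.set_printoptions(precision=1,suppress=True)
C=tuple(np.load("side.npz")[k] for k in "KRt")
for x,y in((345,312),(530,325)):
  for z in (105,112): print(onz(C,200+(x+.5)/4-.5,200+(y+.5)/4-.5,z))
for z in(105,130): print(proj(C,(438.5,45.5,z)))
s=sensors.sense();print(s["tool_pos"])
a=np.array([np.cos(np.radians(9.5)),np.sin(np.radians(9.5)),0])*42
for sg in(1,-1): print((proj(C,s["tool_pos"]+sg*a+[0,0,13])-200)*4)
```

```text
[485.7  57.4 105. ]
[483.7  60.6 112. ]
[390.2  34.5 105. ]
[389.2  38.  112. ]
[308.7 279. ]
[308.2 273.3]
[440.5  45.   93.2]
[353.7 302.5]
[510.5 323.5]
```

The finger midpoint is (438,46), matching the grip. I'll close.

Call:
play_rows(
  motion=[
    [[0,-0.1,0.3,0,0,0],[0,-0.1,0.3,0,0,0],[0,-0.1,0.3,0,0,0],[0,-0.1,0.3,0,0,0],[0,-0.1,0.3,0,0,0]],
  ],
  jaw=0,
  squeeze=100,
)

```text
time: 2.75
tool_pos: [438.1, 44.2, 88.2]
tcp_rot: [179.9, 0.0, 99.5]
ft_force: [0.1, 0.1, 4.3]
finger_gap: 28.7
grip_force: 98.1
```

Call:
play_rows(
  motion=[
    [[0,0,0,0,0,0],[0,0,0,0,0,0],[0,0,0,0,0,0]],
  ],
)

```text
time: 3.05
tool_pos: [438.1, 44.2, 88.2]
tcp_rot: [179.9, 0.0, 99.5]
ft_force: [-0.1, 1.0, 5.5]
finger_gap: 28.9
grip_force: 98.0
```

Call:
play_rows(
  motion=[
    [[0,0,-3,0,0,0],[0,0,-7,0,0,0],[0,0,-11,0,0,0],[0,0,-15,0,0,0],[0,0,-18,0,0,0]],
  ],
)

```text
time: 3.55
tool_pos: [437.6, 44.2, 269.6]
tcp_rot: [179.9, 0.0, 99.5]
ft_force: [0.2, 0.3, -2.7]
finger_gap: 28.8
grip_force: 99.6
```

```bash
python3 -c "
from h import *
s=sensors.sense();print(s['tool_pos'],s['finger_gap'],s['grip_force'],s['ft_force'])
go((632.5,-189.5,268),110.5)"
```

```text
[437.61732859  44.22044249 269.5976069 ] 28.807074371157828 99.63470578193665 [ 0.24196879  0.29102934 -2.65263496]
t 3.55 row [-26.26  15.38   0.18] [  0.06   0.02 -11.03] dist 304.314070003514
```

Call:
play_rows(
  motion=[
    [[-2.6,1.5,0,0,0,-1],[-6.5,3.8,0,0,0,-3],[-10.5,6.1,0,0,0,-5],[-14.5,8.5,0,0,0,-7],[-18.5,10.8,0,0,0,-9]],
  ],
)

```text
time: 4.05
tool_pos: [575.1, -121.9, 266.3]
tcp_rot: [-179.9, -0.1, 108.6]
ft_force: [-0.1, 0.8, -1.8]
finger_gap: 29.2
grip_force: 99.7
```

Call:
play_rows(
  motion=[
    [[-2.9,1.7,0,0,0,-1],[-4.8,2.8,0,0,0,-2],[-4.8,2.8,0,0,0,-2],[-4.8,2.8,0,0,0,-2]],
  ],
)

```text
time: 4.45
tool_pos: [615.7, -157.0, 265.9]
tcp_rot: [-179.9, -0.1, 110.4]
ft_force: [0.4, 1.0, -2.8]
finger_gap: 28.6
grip_force: 99.8
```

Run:
```python
from h import *
go((632.5,-189.5,268),110.5)
a=[]
for n,u,v in(("scene",274,220),("side",270,175)):
    p,K,R,t=snap(n); a.append(cv2.resize(p[v-60:v+60,u-40:u+40,::-1],(400,600),interpolation=cv2.INTER_CUBIC))
    print(n,proj((K,R,t),(632.5,-189.5,147)))
cv2.imwrite("pics/a3.png",np.hstack(a))
```

```text
t 4.45 row [-3.63  0.44 -0.21] [-0.13 -0.12 -0.08] dist 36.617663491636144
scene [271.8853659  216.72594959]
side [266.00241959 167.59912649]
```

View pics/a3.png

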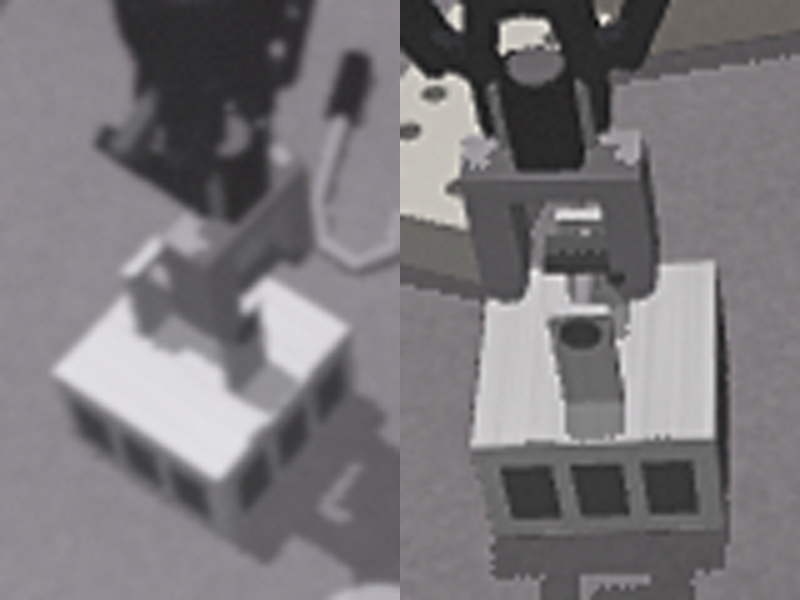

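The handle hangs upright in the grip above the carrier, about 37 mm short as the numbers say, with the flap visible in its mouth. I'll correct that.

Call:
play_rows(
  motion=[
    [[-1.8,0.2,0,0,0,0],[-3.6,0.4,0,0,0,0],[-3.6,0.4,0,0,0,0],[-3.6,0.4,0,0,0,0],[-3.6,0.4,0,0,0,0]],
  ],
)

```text
time: 5.05
tool_pos: [632.3, -188.4, 267.8]
tcp_rot: [180.0, -0.0, 110.5]
ft_force: [0.8, 0.3, -2.3]
finger_gap: 28.9
grip_force: 99.8
```

Run:
```python
from h import *
go((632.5,-189.5,268),110.5)
a=[]
for n,u,v in(("scene",274,220),("side",270,175)):
    p,K,R,t=snap(n); np.savez(n+"4.npz",p=p,K=K,R=R,t=t); a.append(cv2.resize(p[v-60:v+60,u-40:u+40,::-1],(400,600),interpolation=cv2.INTER_CUBIC))
s=sensors.sense();print(s["tool_pos"],s["tcp_rot"])
cv2.imwrite("pics/a4.png",np.hstack(a))
```

```text
t 5.05 row [-0.11 -0.02 -0.02] [ 0.01 -0.02  0.01] dist 1.1470608606980304
[ 632.41812017 -188.54943326  267.8081179 ] [ 1.79990373e+02 -4.21053070e-03  1.10515330e+02]
```

View pics/a4.png

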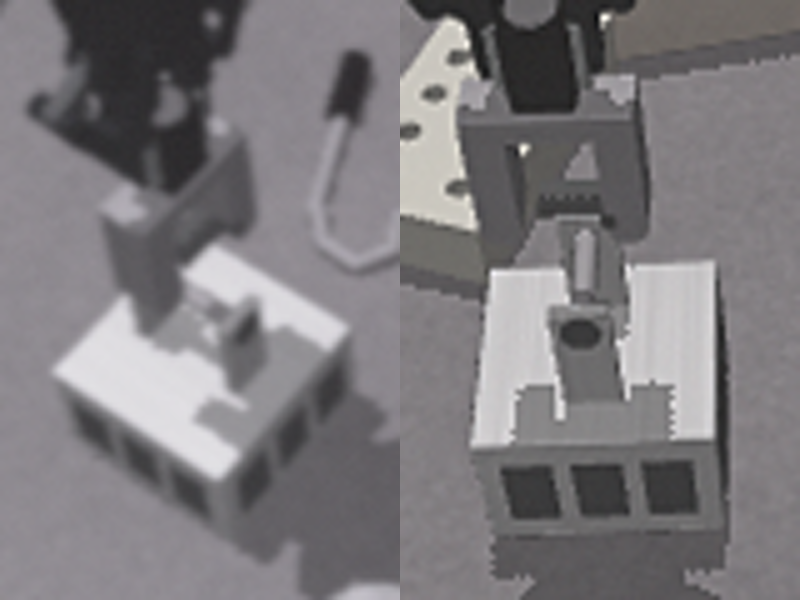

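The handle is over the carrier with its mouth spanning the pin line. I'll measure the shoulder corners at z=260 (side crop (462,122), (640,118)) against the pin.

Run:
```python
from h import *
np.set_printoptions(precision=1,suppress=True)
C={n:tuple(np.load(n+".npz")[k] for k in "KRt") for n in("scene","side")}
def P(n,x,y):
    return (C["side"],230+(x-400+.5)/5-.5,115+(y+.5)/5-.5) if n=="side" else (C["scene"],234+(x+.5)/5-.5,160+(y+.5)/5-.5)
ex=np.array([np.cos(np.radians(20.5)),np.sin(np.radians(20.5))]);ey=np.array([-ex[1],ex[0]])
pin=np.array([632.5,-189.5])
for n,pts in(("side",[(462,122,260),(640,118,260),(462,90,260),(633,75,260)]),("scene",[(100,205,260),(145,218,260),(246,137,260)])):
    for x,y,z in pts:
        X=onz(*P(n,x,y),z)[:2]-pin; print(n,(x,y),"along x,y of handle:",X@ex,X@ey)
```

```text
side (462, 122) along x,y of handle: 38.52091266643334 17.14104727421958
side (640, 118) along x,y of handle: -40.913966436084365 18.912646987363054
side (462, 90) along x,y of handle: 40.399644349306506 -4.152472080703932
side (633, 75) along x,y of handle: -36.7946978234135 -9.980869727742942
scene (100, 205) along x,y of handle: 39.141418865950534 -10.555814802671533
scene (145, 218) along x,y of handle: 32.493476181882386 12.60829438253352
scene (246, 137) along x,y of handle: -35.17456607899361 22.0490131662534
```

Call:
play_rows(
  motion=[
    [[-0.2,0,1.5,0,0,0],[-0.2,0,3,0,0,0],[-0.2,0,4,0,0,0],[-0.2,0,4.5,0,0,0],[-0.2,0,5,0,0,0]],
  ],
)

```text
time: 5.65
tool_pos: [633.0, -191.2, 216.3]
tcp_rot: [-179.9, -0.1, 110.5]
ft_force: [0.6, 0.9, -2.8]
finger_gap: 28.7
grip_force: 99.8
```

Call:
play_rows(
  motion=[
    [[0,0,0.6,0,0,0],[0,0,1.2,0,0,0],[0,0,1.8,0,0,0],[0,0,2.4,0,0,0],[0,0,3.0,0,0,0]],
  ],
)

```text
time: 6.15
tool_pos: [633.2, -191.8, 187.6]
tcp_rot: [-180.0, 0.0, 110.5]
ft_force: [-4.1, -1.3, 2.5]
finger_gap: 28.9
grip_force: 100.6
```

Call:
play_rows(
  motion=[
    [[0,0,0.4,0,0,0],[0,0,0.8,0,0,0],[0,0,1.2,0,0,0],[0,0,1.2,0,0,0]],
  ],
)

```text
time: 6.55
tool_pos: [633.0, -190.7, 173.7]
tcp_rot: [-180.0, -0.1, 110.5]
ft_force: [-0.2, 0.1, -3.4]
finger_gap: 29.1
grip_force: 99.8
```

Call:
play_rows(
  motion=[
    [[0,0,0.2,0,0,0],[0,0,0.4,0,0,0],[0,0,0.5,0,0,0],[0,0,0.5,0,0,0]],
  ],
)

```text
time: 6.95
tool_pos: [633.4, -191.2, 170.4]
tcp_rot: [180.0, -0.0, 110.5]
ft_force: [0.1, -0.6, -3.4]
finger_gap: 28.9
grip_force: 99.8
```

Call:
play_rows(
  motion=[
    [[0,0,0.1,0,0,0],[0,0,0.1,0,0,0],[0,0,0.1,0,0,0]],
  ],
)

```text
time: 7.25
tool_pos: [633.4, -191.3, 169.6]
tcp_rot: [180.0, 0.0, 110.5]
ft_force: [-0.5, 0.5, -3.0]
finger_gap: 29.0
grip_force: 99.8
```

Call:
play_rows(
  motion=[
    [[0,0,0.1,0,0,0],[0,0,0.2,0,0,0],[0,0,0.3,0,0,0],[0,0,0.3,0,0,0]],
  ],
)

```text
time: 7.65
tool_pos: [633.8, -191.5, 168.2]
tcp_rot: [179.9, 0.1, 110.5]
ft_force: [-2.2, 0.7, 6.3]
finger_gap: 28.9
grip_force: 101.1
```

Run:
```python
from h import *
a=[]
for n,u,v in(("scene",274,220),("side",270,175)):
    p,K,R,t=snap(n); a.append(cv2.resize(p[v-60:v+60,u-40:u+40,::-1],(400,600),interpolation=cv2.INTER_CUBIC))
cv2.imwrite("pics/a5.png",np.hstack(a))
```

```text
(no output)
```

View pics/a5.png

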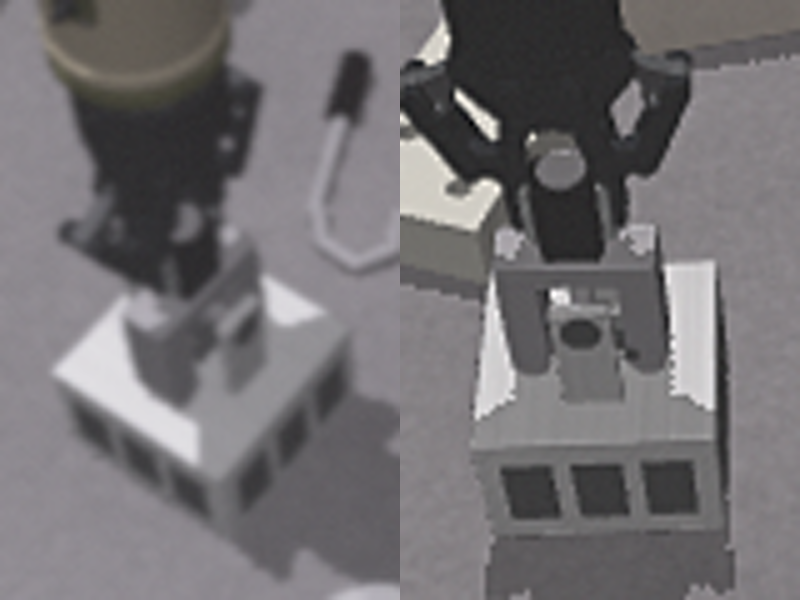

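The hook is seated. Contact force (+6 N) came on at TCP z=168.2, exactly home height, and the jaws stand on the box top either side of the near cheek (side crop (535,370) and (645,370)). The latch reaction, seen at z=187.6, had vanished by 173.7, so it flipped shut. Now I'll release.

Call:
play_rows(
  motion=[
    [[0,0,-0.1,0,0,0],[0,0,-0.1,0,0,0],[0,0,-0.1,0,0,0],[0,0,-0.1,0,0,0],[0,0,-0.1,0,0,0]],
  ],
  jaw=1,
)

```text
time: 8.25
tool_pos: [633.3, -191.3, 167.4]
tcp_rot: [-180.0, -0.0, 110.5]
ft_force: [-0.4, 0.7, 0.6]
finger_gap: 85.4
grip_force: 0.0
```

Call:
play_rows(
  motion=[
    [[0,0,0,0,0,0],[0,0,0,0,0,0],[0,0,0,0,0,0]],
  ],
)

```text
time: 8.55
tool_pos: [633.3, -191.3, 167.5]
tcp_rot: [-180.0, -0.0, 110.5]
ft_force: [0.5, 0.3, 0.5]
finger_gap: 85.6
grip_force: 0.0
```

Call:
play_rows(
  motion=[
    [[0,0,-1,0,0,0],[0,0,-4,0,0,0],[0,0,-8,0,0,0],[0,0,-12,0,0,0],[0,0,-14,0,0,0]],
  ],
)

```text
time: 9.05
tool_pos: [634.5, -191.7, 313.7]
tcp_rot: [179.7, 0.3, 110.5]
ft_force: [0.6, -0.5, -0.2]
finger_gap: 85.5
grip_force: 0.0
```

Call:
play_rows(
  motion=[
    [[4,0,-1,0,0,0],[8,0,-2,0,0,0],[12,0,-2,0,0,0],[12,0,-2,0,0,0],[12,0,-2,0,0,0]],
  ],
)

```text
time: 9.55
tool_pos: [591.4, -78.1, 328.9]
tcp_rot: [179.9, 0.1, 110.6]
ft_force: [-0.1, -0.1, 0.6]
finger_gap: 85.3
grip_force: 0.0
```

Run:
```python
from h import *
a=[]
for n,u,v in(("scene",274,220),("side",270,175)):
    p,K,R,t=snap(n); a.append(cv2.resize(p[v-60:v+60,u-40:u+40,::-1],(400,600),interpolation=cv2.INTER_CUBIC))
cv2.imwrite("pics/a6.png",np.hstack(a))
s=sensors.sense();print(s["time"],s["tool_pos"],s["ft_force"])
```

```text
9.65 [591.55065534 -79.51438477 327.93407079] [-0.91723497 -0.79563396 -0.23174176]
```

View pics/a6.png

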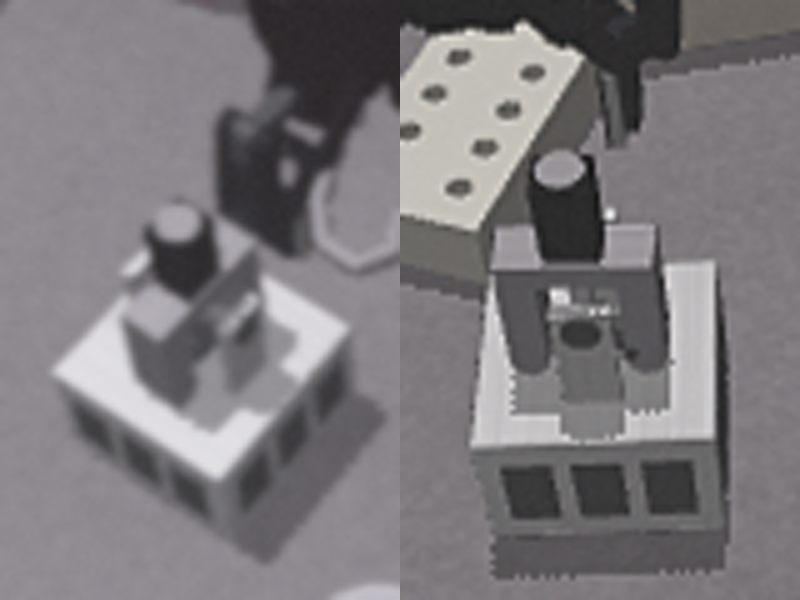

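The handle stands alone, upright and seated on the square carrier (grip top at side crop (558,168)). The near cheek hides the flap, so I'll take one close look from the wrist, lower and from the side.

Call:
play_rows(
  motion=[
    [[4,0,1,0,-6,0],[8,0,3,0,-12,0],[12,0,5,0,-18,0],[16,0,7,0,-25,0],[16,0,8,0,-25,0]],
  ],
)

```text
time: 10.15
tool_pos: [532.0, 80.1, 243.6]
tcp_rot: [-179.7, 25.0, 111.4]
ft_force: [0.6, -0.1, -0.0]
finger_gap: 85.6
grip_force: 0.0
```

Call:
play_rows(
  motion=[
    [[0,0,0,0,0,0],[0,0,0,0,0,0]],
  ],
)

```text
time: 10.35
tool_pos: [536.1, 69.8, 248.0]
tcp_rot: [-180.0, 25.0, 110.4]
ft_force: [-0.8, -0.2, 0.1]
finger_gap: 85.8
grip_force: 0.0
```

Run:
```python
from h import *
p,K,R,t=snap("wrist"); c=(K,R,t); u=proj(c,(632.5,-189.5,135)); print(u,-R.T@t, sensors.sense()["tool_pos"])
i,j=int(np.clip(u[0],60,580)),int(np.clip(u[1],45,355))
cv2.imwrite("pics/w7.png",cv2.resize(p[j-45:j+45,i-60:i+60,::-1],(800,600),interpolation=cv2.INTER_CUBIC))
```

```text
[321.75224374 309.74782549] [493.70603448 182.59757721 350.75113454] [536.57363601  68.98004635 248.68553081]
```

View pics/w7.png

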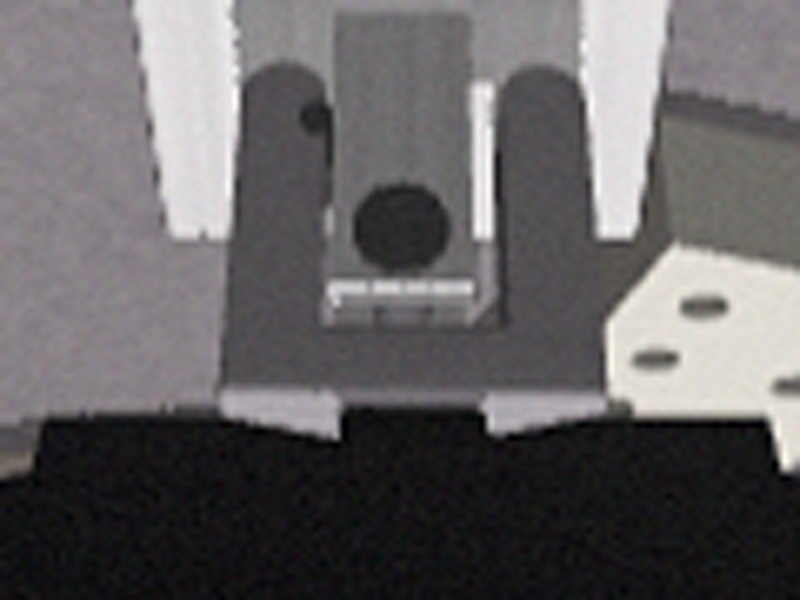

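This view is upside down: jaw tips at the top (285,70) and (540,70), pin bore at (400,225). Both jaws are fully down either side of the cheek, and the hinge is at (315,117). No raised flap shows in the mouth beside the pin, which agrees with the latch reaction disappearing before home. I'm handing in.

```bash
python3 -c "
from bench import job
print(job.hand_in())"
```

```text
the job is handed in; nothing more can be done
None
```

The latch handle is seated fully down and standing upright on the square carrier's pin, released, and the job is handed in. The cheek hid the flap, so I judged the latch shut from its push vanishing before the hook was fully down.

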